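Tamp the striking pad's blocks level

TASK

The hardwood blocks in the steel striking pad have ridden up. Pick up the tamper and press the four blocks down one after another, from the leftmost to the rightmost, each with a firm steady push of about 20 newtons held for half a second once the block is fully home on the packing board under it, so that all four end level, and never harder than 35 newtons. Then stand the tamper upright on the bench again, let go, and leave the other things where they are.

Things in the scene. Friction and masses are not known exactly. Their poses are not given: they have to be found in the camera images.
- bin: Dark steel bin (striking pad), open at the top, 60 x 170 x 48 mm (218 long with its ears), screwed to the bench. Origin: on the bench under the middle of the row of blocks (34 mm behind its front, 26 mm before its back); y along the row to the left end, x away from the robot; rim 48 mm above the origin. On its floor lies a hidden rigid packing board, its level top 5 to 19 mm above the origin, unknown.
- block_1_top (a point): Centre of the top of the leftmost hardwood block (facing the bench), 40 x 38 x 46 mm (bin x, y, z), in the row at 39 mm pitch, bin x = 0. Ridden up, its bottom hangs 23 to 29 mm above the bin origin, clamped by a spring finger (roughly 4 to 11 N to push it down, unknown). Fully home, it rests on the packing board and yields no more; its top is then 51 to 65 mm above the bin origin.
- block_2_top (a point): Centre of the top of the second from the left hardwood block (facing the bench), 40 x 38 x 46 mm (bin x, y, z), in the row at 39 mm pitch, bin x = 0. Ridden up, its bottom hangs 23 to 29 mm above the bin origin, clamped by a spring finger (roughly 4 to 11 N to push it down, unknown). Fully home, it rests on the packing board and yields no more; its top is then 51 to 65 mm above the bin origin.
- block_3_top (a point): Centre of the top of the third from the left hardwood block (facing the bench), 40 x 38 x 46 mm (bin x, y, z), in the row at 39 mm pitch, bin x = 0. Ridden up, its bottom hangs 23 to 29 mm above the bin origin, clamped by a spring finger (roughly 4 to 11 N to push it down, unknown). Fully home, it rests on the packing board and yields no more; its top is then 51 to 65 mm above the bin origin.
- block_4_top (a point): Centre of the top of the rightmost hardwood block (facing the bench), 40 x 38 x 46 mm (bin x, y, z), in the row at 39 mm pitch, bin x = 0. Ridden up, its bottom hangs 23 to 29 mm above the bin origin, clamped by a spring finger (roughly 4 to 11 N to push it down, unknown). Fully home, it rests on the packing board and yields no more; its top is then 51 to 65 mm above the bin origin.
- tamper_grip (a point): The tamper, standing upright on its foot: flat square steel foot 30 x 30 x 14 mm, square wooden handle 22 x 22 mm, 112 mm tall over all, 24 x 24 mm cap at the top, mass about 0.3 kg. This point is the middle of the handle where it is gripped, 78 mm above the sole; a 34 x 34 mm collar below it ends 52 mm above the sole, and the cap begins 106 mm above the sole. Foot and handle sides are parallel to its x and y axes; z runs up the handle.
- tamper_foot (a point): Centre of the tamper's flat sole.
- tamper: The tamper as a whole; origin at the centre of its sole, z up the handle.
- block_1: The same block as point block_1_top; origin at the centre of its underside.
- block_2: The same block as point block_2_top; origin at the centre of its underside.
- block_3: The same block as point block_3_top; origin at the centre of its underside.
- block_4: The same block as point block_4_top; origin at the centre of its underside.
- v_block: Grey steel V block, 44 x 60 x 42 mm; a bystander, to be left alone. Origin: centre of its underside.
- pin_jar: Clear jar of pins, 56 mm across, 74 high; a bystander, to be left alone. Origin: centre of its underside.
- ring_gauge: Steel ring gauge, 44 mm across, 14 high; a bystander, to be left alone. Origin: centre of its underside.
- tin_box: Closed hinged tin, 87 x 118 x 44 mm; a bystander, to be left alone. Origin: centre of its underside.

How it is judged (in metres and radians):
On the way, in this order (a step that is already met when the one before it is completed fails the run):
1. the tamper is picked up (height (world z) of tamper_foot above 0.03 m and contact force between the fingers and tamper above 1 N), for 0.1 s.
2. the leftmost block is fully home while the tamper presses it with more than 14 N (z of block_1 in the frame of bin below 0.0205 m and contact force between tamper and block_1 above 14 N), for 0.2 s.
3. the second from the left block is fully home while the tamper presses it with more than 14 N (z of block_2 in the frame of bin below 0.0205 m and contact force between tamper and block_2 above 14 N), for 0.2 s.
4. the third from the left block is fully home while the tamper presses it with more than 14 N (z of block_3 in the frame of bin below 0.0205 m and contact force between tamper and block_3 above 14 N), for 0.2 s.
5. the rightmost block is fully home while the tamper presses it with more than 14 N (z of block_4 in the frame of bin below 0.0205 m and contact force between tamper and block_4 above 14 N), for 0.2 s.
At the end, for the whole second after the job is handed in: All four blocks are down and level (undersides at most 20.5 mm above the bin origin, no block more than 1.8 mm above another, tilted less than 0.06 rad), and the tamper stands still and upright on the bench (sole within 6 mm of the bench top, tilt under 0.1 rad), released (z of each of block_1, block_2, block_3, block_4 in the frame of bin below 0.0205 m and z of each of block_1, block_3, block_4 in the frame of block_2 below 0.0018 m and z of each of block_1, block_2, block_4 in the frame of block_3 below 0.0018 m and z of each of block_1, block_2, block_3 in the frame of block_4 below 0.0018 m and z of each of block_2, block_3, block_4 in the frame of block_1 below 0.0018 m and angle between each of block_1, block_2, block_3, block_4's own z axis and vertical below 0.06 rad and height (world z) of tamper_foot below 0.006 m and angle between tamper's own z axis and vertical below 0.1 rad and linear speed of tamper below 0.02 m/s); the robot touches nothing.
It fails at once if a block or the bin is pressed with the tamper harder than 35 N (contact force between tamper and block_1 above 35 N or contact force between tamper and block_2 above 35 N or contact force between tamper and block_3 above 35 N or contact force between tamper and block_4 above 35 N or contact force between tamper and bin above 35 N).
It fails at once if a bystander (V block, jar, ring gauge, tin) is moved more than 25 mm (distance of any of v_block, pin_jar, ring_gauge, tin_box from where it was at the start of the episode above 0.025 m).
It also fails if it takes over 72 s, if anything falls off the work surface, if the arm or the gripper's body presses on something with over 40 N, if the wrist force passes 120 N, or if a joint passes its speed limit or range.

ROBOT

A 6-joint arm with a two-finger parallel gripper is mounted at the origin on a cart in front of the work surface, level with it; the furniture and walls round the work are solid. World frame = base frame: x ahead of the robot, y to its left, z up, the work surface at z = 0. Lengths are in mm, angles in rad, forces in N, time in s.
With the tool pointing down it reaches from about 350 to 975 mm from the base axis. Payload 4.9 kg.
Tool frame: the origin (TCP) lies midway between the tips of the shut fingers; the grasp point (between the pads) lies 19 mm behind it; z points along the fingers, y is the line along which they close (so a half turn about z gives the same grasp; the last joint's range is limited). The gripper opens to 85 mm and grips with 20 to 120 N. Pads are 22 mm wide; open, the fingers measure 114 mm over their backs; the gripper's body (76 mm by 85 mm) begins 54 mm behind the grasp point. The pads swing forward as they close: fully open they stand 13 mm farther back than shut.
Start: joints at [-1.294, 0.053, 1.613, -0, 1.476, -0.119], TCP at [240.96, -576.663, 210.504] pointing down, gripper open.
Joint ranges: [-3.01, 3.01], [-1.01, 2.22], [0.06, 2.58], [-1.02, 4.17], [0.09, 2.62], [-3.14, 3.14]. Speed limits (rad/s): [2.57, 2.57, 3.14, 3.14, 3.14, 3.14].

INTERFACE

Orientations are given as a unit quaternion [w, x, y, z].
In Python, from bench import arm, vision gives the robot as it stands. The module is installed in compiled form; this text tells all that it offers.
- The arm moves only by the tool apply_moves, never from a script. Its argument "rows" is a list of rows, each an object of numbers: "rx", "ry", "rz": the turn, a rotation vector about the tool's x, y, z as a fraction of full scale; "x", "y", "z": the shift along the tool's x, y, z as a fraction of full scale; "claw": the gripper's target within -1 to 1 (fully open at 1, half-way at 0, shut at -1). In form: [{"rx": .., "ry": .., "rz": .., "x": .., "y": .., "z": .., "claw": ..}, ...]. A call has 1 to 12 rows; each row is the pose to reach, as a shift and turn from the pose commanded when the call began, along the tool's axes at that moment; what a row does not reach only later rows make up. Full scale, the value 1, is 0.2 m for a shift and 90 degrees for a turn. A row lasts 1/8 s, in which the tool goes at most 62.5 mm and 10.7 degrees, less where a joint would pass 70% of its speed; a pose out of reach is approached as far as the arm can. A call with a number of a shift or a turn outside -1 to 1 is refused whole. A call with a gripper value outside its range is refused whole. The fingers move at their own pace and stop on an object; the grip force is fixed at half the most. Time passes only in rows, so rows that repeat a pose let the fingers close. It gives the time, the measured TCP pose, the force, the opening and the grip force at its end, in the units of the state.
- arm.get_obs(): the state, without advancing time (a new reading comes with each control period).
- vision.camera(name): name is "side" or "top"; returns a dict with "color" (480x640x3 uint8, red, green, blue), "mtx" (3x3 intrinsics, pixels), "eye" and "attitude" of the camera in the world. Camera axes: x right, y down, z forward; pixel columns grow to the right and rows downward; lengths in mm; the calibration is good to about 2 mm. A picture is of the moment at which its call begins. There is no depth.
- arm.finish_job(): hands the job in; it is judged then, once.
Trained networks look in a picture, given as the dict that the camera call returned (one of the last four; its "shot" number tells which), for a name from the list of things; names that differ only in an ending like _2 or _b are one class to them, and where a whole thing is asked for, a point or a joint stands for the part that bears it (a point fixed in the world has none). Each returns a list of dicts, best first, with "confidence" (0 to 1); they miss things now and then, are a little off and sometimes report something else, mostly with a low value. They report only what shows in the picture. A call takes as long as a camera call.
- vision.boxes_of(picture, name): "centre" ([x, y, z] in mm, in the coordinates of the camera as it stood for that picture, good to about 4 mm: the middle of the surface that is visible of it).
The state is a dict: "time_s": time; "joint_positions": joint angles; "joint_vel": joint speeds; "joint_efforts": joint torques, N m; "eef_pos": TCP position; "orientation": TCP orientation; "wrist_force": force on the tool from outside, world axes, zero at the start; "ft_torque": the same for the moment, N m; "grip_width": finger opening in mm; "grasp_force": force on a finger pad.
Only numpy, scipy, OpenCV 4.12 (cv2) and the standard library are available. Lean on these libraries where they do the work, as an engineer would, in place of code of your own. Each camera call takes 0.05 s, during which the arm holds its last target. There are 200 camera calls.

## Working session

There is one attempt and no reset: what is moved stays moved. The work goes in short steps, Python scripts to look and compute and a tool call to move; the robot and the scene stay as the last step left them, time stands still between calls to the robot, and variables do not carry over. Pictures are saved under pics/ and viewed, at most 10 in all, crops included, and the job is handed in when it is done.

Besides the shell and the picture viewer there is one more tool, called after "Emit:" as name(argument=value, ...), one argument or row to a line, values as JSON. apply_moves: Moves the arm, as the interface text tells. Its arguments: {"type":"object","properties":{"rows":{"type":"array"}},"required":["rows"]}

```bash
mkdir -p pics; cat > h.py <<'E'
import numpy as np, cv2
from scipy.spatial.transform import Rotation as R
from bench import arm, vision
def att(p):
    a=np.array(p["attitude"],float)
    return a if a.shape==(3,3) else R.from_quat(a,scalar_first=True).as_matrix()
def w(p,c): return att(p)@np.array(c)+np.array(p["eye"])
def ray(p,u,v,z):
    d=att(p)@np.linalg.inv(np.array(p["mtx"]))@[u,v,1]; e=np.array(p["eye"]); return e+d*(z-e[2])/d[2]
def px(p,X):
    c=att(p).T@(np.array(X)-p["eye"]); q=np.array(p["mtx"])@c; return q[:2]/q[2]
def snap(n,f):
    p=vision.camera(n); cv2.imwrite(f"pics/{f}.png",p["color"][:,:,::-1]); return p
E
python3 - <<'E'
from h import *
np.set_printoptions(precision=1,suppress=True)
for n in ("top","side"):
    p=snap(n,n+"0"); print(n,p["eye"],p["attitude"],p["mtx"])
    for k in "bin block_1_top tamper_grip tamper_foot tamper v_block pin_jar ring_gauge tin_box".split():
        for d in vision.boxes_of(p,k)[:5]: 
            if d["confidence"]>.3: print(k,round(d["confidence"],2),w(p,d["centre"]))
print(arm.get_obs())
E
```

```text
top [ 418.3 -177.8  924.2] [ 0.1 -0.7  0.7 -0.1] [[473.8   0.  314.8]
 [  0.  473.8 246.3]
 [  0.    0.    1. ]]
bin 0.83 [529.1 -58.6  29.2]
block_1_top 0.84 [561.5  10.3  69.3]
tamper_grip 0.83 [ 478.5 -334.5   83. ]
tamper_foot 0.56 [ 474.7 -339.8   83.9]
tamper 0.64 [ 478.  -334.3   84. ]
v_block 0.92 [ 620.8 -285.8   40.1]
pin_jar 0.89 [ 693.6 -268.8   73.2]
pin_jar 0.38 [552.8 -58.9  76.8]
ring_gauge 0.83 [ 396.  -270.5   13.6]
ring_gauge 0.45 [ 548.7 -105.3   77.6]
tin_box 0.78 [ 684.9 -397.8   50.4]
side [  608.9 -1058.7   707.2] [-0.5  0.9  0.  -0. ] [[547.5   0.  320.9]
 [  0.  547.5 233.3]
 [  0.    0.    1. ]]
bin 0.61 [ 548.3 -125.1   27.8]
bin 0.37 [ 622.2 -310.4   32.7]
block_1_top 0.58 [559.9   9.8  73.7]
tamper_grip 0.89 [ 480.  -357.3   57.6]
tamper_foot 0.63 [ 479.9 -359.    55.1]
tamper 0.78 [ 477.9 -359.1   57.6]
v_block 0.73 [ 618.9 -306.4   31.5]
pin_jar 0.96 [ 702.6 -288.4   49.5]
ring_gauge 0.9 [ 395.9 -277.5   10.9]
ring_gauge 0.48 [559.1 -32.   75.2]
tin_box 0.91 [ 688.4 -422.3   46.5]
tin_box 0.69 [553.9 -66.4  70. ]
{'time_s': 1.0, 'joint_positions': array([-1.3,  0.1,  1.6,  0. ,  1.5, -0.1]), 'joint_vel': array([ 0.,  0.,  0., -0., -0., -0.]), 'joint_efforts': array([  0. , -39.4, -37. ,  -0. ,   0. ,  -0. ]), 'eef_pos': array([ 241. , -576.6,  210.5]), 'orientation': array([-0. ,  1. ,  0.2,  0. ]), 'wrist_force': array([-0.3, -0.8, -0.4]), 'ft_torque': array([0., 0., 0.]), 'grasp_force': 0.0, 'grip_width': 85.62052920594506}
```

View pics/top0.png

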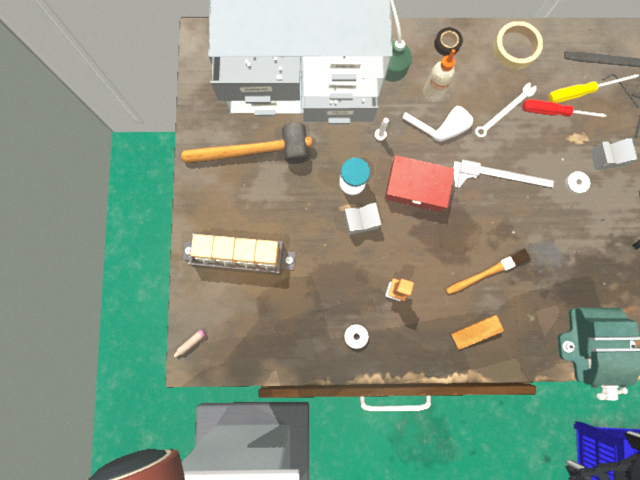

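View pics/side0.png

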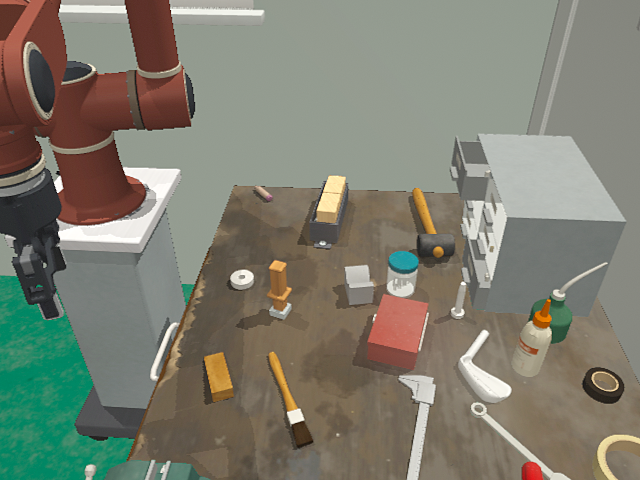

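```bash
python3 - <<'E'
import cv2
a=cv2.imread("pics/top0.png"); b=cv2.imread("pics/side0.png")
t=cv2.resize(a[240:330,370:470],(800,720)[:2] if 0 else (400,360),interpolation=cv2.INTER_CUBIC)
t2=cv2.resize(a[120:270,300:400] if 0 else a[130:230,320:440],(400,333),interpolation=cv2.INTER_CUBIC)
import numpy as np
cv2.imwrite("pics/crop.png",np.hstack([t[:333],t2]))
E
```

```text
(no output)
```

The top view shows the row of blocks at about (192–280, 235–270), the tamper at (400, 289), and the ring gauge at (356, 337). In the side view the tamper foot is at (280, 312). I'll zoom in on the edges.

```bash
python3 - <<'E'
import cv2
import numpy as np
a=cv2.imread("pics/top0.png"); b=cv2.imread("pics/side0.png")
f=lambda i:cv2.resize(i,None,fx=6,fy=6,interpolation=cv2.INTER_CUBIC)
l=np.vstack([f(a[228:278,182:302])[:, :720],np.hstack([f(a[270:310,375:425]),f(b[250:330,250:320])[:240,:420]])[:, :720]])
cv2.imwrite("pics/crop2.png",l);print(l.shape)
E
```

```text
(540, 720, 3)
```

View pics/crop2.png

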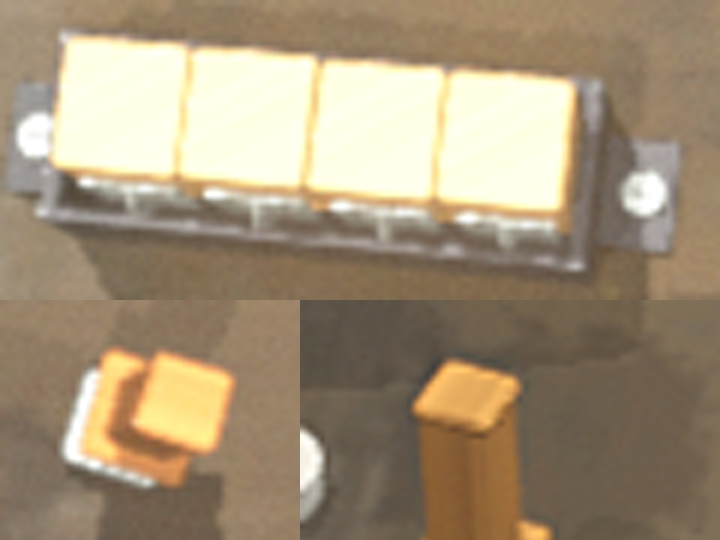

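```bash
python3 - <<'E'
from h import *
np.set_printoptions(precision=1,suppress=True)
p=vision.camera("top"); s=vision.camera("side")
B=[ray(p,182+x/6,228+y/6,72) for x,y in((122,107),(249,119),(377,132),(508,142))]
for b in B: print("block",b)
d=B[0]-B[3]; print("pitch",np.linalg.norm(d)/3,"yaw of bin y",np.degrees(np.arctan2(d[1],d[0])))
c=[ray(p,375+x/6,270+(y-300)/6,112) for x,y in((153,352),(234,373),(215,452),(133,432))]
print("cap",np.mean(c,0)); 
for i in range(4): e=c[(i+1)%4]-c[i]; print(np.linalg.norm(e),np.degrees(np.arctan2(e[1],e[0])))
c=[ray(s,250+(x-300)/6,250+(y-300)/6,112) for x,y in((449,360),(521,385),(486,432),(413,407))]
print("cap side",np.mean(c,0)) 
for i in range(4): e=c[(i+1)%4]-c[i]; print(np.linalg.norm(e),np.degrees(np.arctan2(e[1],e[0])))
o=arm.get_obs();print(R.from_quat(o["orientation"],scalar_first=True).as_matrix(), px(p,o["eef_pos"]))
for q in (p,s):
  for k in("block_1_top","tamper_grip","tamper_foot"):
    for d in vision.boxes_of(q,k)[:5]: print(k,d["confidence"],w(q,d["centre"]),px(q,w(q,d["centre"])))
E
```

```text
block [561.8  11.5  72. ]
block [557.8 -26.9  72. ]
block [553.5 -65.7  72. ]
block [ 550.1 -105.3   72. ]
pitch 39.11189294880214 yaw of bin y 84.26918333913342
cap [ 480.4 -347.5  112. ]
23.90403636151277 -105.17823032090807
23.440395347244102 163.9793958292285
24.009648981700686 75.70020769072251
23.810158616887524 -16.254907497910676
cap side [ 482.2 -351.7  112. ]
24.018613415520765 -23.879898323801243
22.25793924931381 -108.92160928769759
23.823276587469568 156.9494632495482
22.619198280263515 71.50214580657082
[[ 0.9  0.4  0. ]
 [ 0.4 -0.9 -0. ]
 [-0.   0.  -1. ]] [585.4 446.6]
block_1_top 0.76 [561.1  10.   70.7] [203.3 246.3]
tamper_grip 0.89 [ 478.8 -334.2   84.1] [395.  289.3]
tamper_foot 0.82 [ 475.4 -342.8   83.5] [399.8 291.2]
tamper_foot 0.49 [562.5  14.1  70.2] [201.1 245.7]
block_1_top 0.67 [561.7   7.   71.2] [335.3 179.7]
tamper_grip 0.68 [ 479.6 -354.7   57.9] [277.7 290.8]
tamper_foot 0.78 [ 483.4 -355.9   55.2] [279.8 292.5]
```

```bash
cat >> h.py <<'E'
def mv(pos,yaw=None):
    """fractions for a move to TCP pos, tool-x yaw (deg), tool kept pointing straight down"""
    o=arm.get_obs(); M=R.from_quat(o["orientation"],scalar_first=True).as_matrix()
    s=M.T@(np.array(pos)-o["eef_pos"])/200
    y0=np.degrees(np.arctan2(M[1,0],M[0,0])); yaw=y0 if yaw is None else yaw
    y=np.radians(yaw); T=np.array([[np.cos(y),np.sin(y),0],[np.sin(y),-np.cos(y),0],[0,0,-1]]).T.T
    r=np.degrees(R.from_matrix(M.T@T).as_rotvec())/90
    print("yaw",y0,"shift",s.round(4),"rot",r.round(4),"tilt",np.degrees(np.arccos(-M[2,2])))
E
python3 -c "
from h import *
mv([481,-349,190],74.5)"
```

```text
yaw 22.679008789938393 shift [ 1.5463 -0.5876  0.1026] rot [ 0.      0.     -0.5758] tilt 0.0018040580591707036
```

Emit:
apply_moves(
  rows=[
    {"x": 0.77,"y": -0.29,"z": 0.05,"rz": -0.576,"claw": 1},
    {"x": 0.77,"y": -0.29,"z": 0.05,"rz": -0.576,"claw": 1},
    {"x": 0.77,"y": -0.29,"z": 0.05,"rz": -0.576,"claw": 1},
    {"x": 0.77,"y": -0.29,"z": 0.05,"rz": -0.576,"claw": 1},
    {"x": 0.77,"y": -0.29,"z": 0.05,"rz": -0.576,"claw": 1},
    {"x": 0.77,"y": -0.29,"z": 0.05,"rz": -0.576,"claw": 1},
  ],
)

```text
invalid input
```

```bash
python3 -c "
from h import *
mv([481,-349,160],74.5)"
```

```text
yaw 22.679008789938393 shift [ 1.5463 -0.5876  0.2526] rot [ 0.      0.     -0.5758] tilt 0.0018040580591707036
```

Emit:
apply_moves(
  rows=[
    {"rx": 0,"ry": 0,"rz": -0.576,"x": 0.77,"y": -0.29,"z": 0.05,"claw": 1},
    {"rx": 0,"ry": 0,"rz": -0.576,"x": 0.77,"y": -0.29,"z": 0.05,"claw": 1},
    {"rx": 0,"ry": 0,"rz": -0.576,"x": 0.77,"y": -0.29,"z": 0.05,"claw": 1},
    {"rx": 0,"ry": 0,"rz": -0.576,"x": 0.77,"y": -0.29,"z": 0.05,"claw": 1},
    {"rx": 0,"ry": 0,"rz": -0.576,"x": 0.77,"y": -0.29,"z": 0.05,"claw": 1},
    {"rx": 0,"ry": 0,"rz": -0.576,"x": 0.77,"y": -0.29,"z": 0.05,"claw": 1},
  ],
)

```text
time_s: 2.15
eef_pos: [360.8, -463.7, 200.6]
orientation: [0.0, 0.796, 0.605, 0.0]
wrist_force: [0.1, 0.1, 0.1]
grip_width: 85.2
grasp_force: 0.0
```

```bash
python3 -c "
from h import *
mv([481,-349,180],74.5)"
```

```text
yaw 74.4283514143329 shift [0.7136 0.4248 0.1028] rot [ 0.0001  0.0001 -0.0008] tilt 0.008187757780888002
```

Emit:
apply_moves(
  rows=[
    {"rx": 0,"ry": 0,"rz": 0,"x": 0.714,"y": 0.425,"z": 0.1,"claw": 1},
    {"rx": 0,"ry": 0,"rz": 0,"x": 0.714,"y": 0.425,"z": 0.1,"claw": 1},
    {"rx": 0,"ry": 0,"rz": 0,"x": 0.714,"y": 0.425,"z": 0.1,"claw": 1},
    {"rx": 0,"ry": 0,"rz": 0,"x": 0.714,"y": 0.425,"z": 0.1,"claw": 1},
  ],
)

```text
time_s: 2.65
eef_pos: [481.9, -346.8, 179.9]
orientation: [-0.001, 0.796, 0.606, 0.0]
wrist_force: [-0.1, -0.5, 0.3]
grip_width: 85.1
grasp_force: 0.0
```

```bash
python3 - <<'E'
from h import *
mv([481,-349,58],74.5)
p=snap("side","side1"); t=snap("top","top1")
f=lambda i:cv2.resize(i[:,:,::-1],None,fx=4,fy=4,interpolation=cv2.INTER_CUBIC)
cv2.imwrite("pics/c1.png",np.hstack([f(p["color"][200:330,225:325]),f(t["color"][210:340,340:440])]))
for q in(p,t): print(px(q,arm.get_obs()["eef_pos"]))
E
```

```text
yaw 74.59478670345239 shift [-0.0121 -0.0011  0.6093] rot [-0.0006 -0.0005  0.0011] tilt 0.06782107945662333
[275.00406137 232.43783998]
[415.51787579 283.50420358]
```

View pics/c1.png

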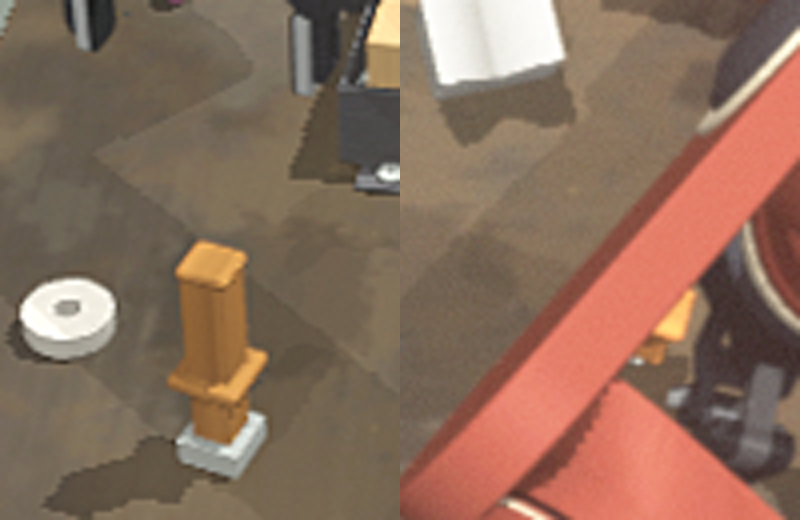

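The side view shows the fingers straddling the tamper line (tips at (245, 211) and (301, 224), cap at (277, 265)). I'm descending and gripping.

Emit:
apply_moves(
  rows=[
    {"rx": 0,"ry": 0,"rz": 0,"x": -0.012,"y": 0,"z": 0.25,"claw": 1},
    {"rx": 0,"ry": 0,"rz": 0,"x": -0.012,"y": 0,"z": 0.5,"claw": 1},
    {"rx": 0,"ry": 0,"rz": 0,"x": -0.012,"y": 0,"z": 0.61,"claw": 1},
    {"rx": 0,"ry": 0,"rz": 0,"x": -0.012,"y": 0,"z": 0.61,"claw": 1},
    {"rx": 0,"ry": 0,"rz": 0,"x": -0.012,"y": 0,"z": 0.61,"claw": -1},
    {"rx": 0,"ry": 0,"rz": 0,"x": -0.012,"y": 0,"z": 0.61,"claw": -1},
    {"rx": 0,"ry": 0,"rz": 0,"x": -0.012,"y": 0,"z": 0.61,"claw": -1},
    {"rx": 0,"ry": 0,"rz": 0,"x": -0.012,"y": 0,"z": 0.61,"claw": -1},
    {"rx": 0,"ry": 0,"rz": 0,"x": -0.012,"y": 0,"z": 0.61,"claw": -1},
    {"rx": 0,"ry": 0,"rz": 0,"x": -0.012,"y": 0,"z": 0.61,"claw": -1},
  ],
)

```text
time_s: 4.0
eef_pos: [480.6, -351.7, 59.8]
orientation: [0.001, 0.796, 0.605, -0.0]
wrist_force: [-1.3, 0.5, 6.5]
grip_width: 22.6
grasp_force: 58.2
```

Emit:
apply_moves(
  rows=[
    {"rx": 0,"ry": 0,"rz": 0,"x": 0,"y": 0,"z": -0.2,"claw": -1},
    {"rx": 0,"ry": 0,"rz": 0,"x": 0,"y": 0,"z": -0.4,"claw": -1},
    {"rx": 0,"ry": 0,"rz": 0,"x": 0,"y": 0,"z": -0.6,"claw": -1},
    {"rx": 0,"ry": 0,"rz": 0,"x": 0,"y": 0,"z": -0.6,"claw": -1},
  ],
)

```text
time_s: 4.5
eef_pos: [481.7, -352.5, 181.8]
orientation: [0.003, 0.796, 0.605, 0.001]
wrist_force: [0.5, -0.3, -2.5]
grip_width: 22.7
grasp_force: 58.9
```

```bash
python3 - <<'E'
from h import *
mv([521,-170,180],84)
p=snap("side","side2")
f=lambda i:cv2.resize(i[:,:,::-1],None,fx=4,fy=4,interpolation=cv2.INTER_CUBIC)
cv2.imwrite("pics/c2.png",f(p["color"][180:320,210:340]))
o=arm.get_obs(); print(o["wrist_force"],o["ft_torque"],o["eef_pos"])
for z in(0,-59): print(px(p,o["eef_pos"]+np.array([0,0,z])))
E
```

```text
yaw 74.52665105600464 shift [ 0.9318 -0.0542  0.0058] rot [ 0.0037  0.0023 -0.1053] tilt 0.3946963874906588
[-0.6819814  -0.53529396 -4.08568248] [0.05853671 0.02223699 0.0242388 ] [ 480.39905254 -351.32503928  178.70235875]
[274.75730084 234.16061867]
[276.61788439 262.26404586]
```

View pics/c2.png

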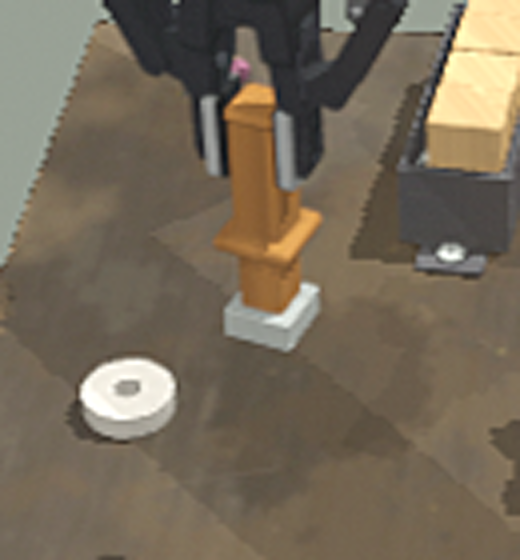

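The tamper is gripped and upright. Its foot is at about px (278, 256), as predicted.

Emit:
apply_moves(
  rows=[
    {"rx": 0,"ry": 0,"rz": -0.108,"x": 0.3,"y": -0.02,"z": -0.06,"claw": -1},
    {"rx": 0,"ry": 0,"rz": -0.108,"x": 0.6,"y": -0.04,"z": -0.06,"claw": -1},
    {"rx": 0,"ry": 0,"rz": -0.108,"x": 0.93,"y": -0.054,"z": -0.06,"claw": -1},
    {"rx": 0,"ry": 0,"rz": -0.108,"x": 0.93,"y": -0.054,"z": -0.06,"claw": -1},
  ],
)

```text
time_s: 5.05
eef_pos: [518.1, -164.5, 186.4]
orientation: [-0.003, 0.74, 0.673, -0.001]
wrist_force: [0.5, -3.0, -3.7]
grip_width: 22.7
grasp_force: 60.8
```

```bash
python3 -c "
from h import *
mv([561.5,11,165],84.3)"
```

```text
yaw 84.55370395479439 shift [0.894  0.1333 0.109 ] rot [-0.0036 -0.0019  0.0028] tilt 0.3636062031024094
```

Emit:
apply_moves(
  rows=[
    {"rx": 0,"ry": 0,"rz": 0,"x": 0.3,"y": 0.045,"z": 0,"claw": -1},
    {"rx": 0,"ry": 0,"rz": 0,"x": 0.6,"y": 0.09,"z": 0,"claw": -1},
    {"rx": 0,"ry": 0,"rz": 0,"x": 0.91,"y": 0.13,"z": 0,"claw": -1},
    {"rx": 0,"ry": 0,"rz": 0,"x": 0.91,"y": 0.13,"z": 0.08,"claw": -1},
    {"rx": 0,"ry": 0,"rz": 0,"x": 0.91,"y": 0.13,"z": 0.08,"claw": -1},
    {"rx": 0,"ry": 0,"rz": 0,"x": 0.91,"y": 0.13,"z": 0.08,"claw": -1},
  ],
)

```text
time_s: 5.8
eef_pos: [562.7, 8.1, 173.2]
orientation: [-0.001, 0.742, 0.67, -0.001]
wrist_force: [0.3, 0.4, -4.2]
grip_width: 22.6
grasp_force: 60.5
```

```bash
python3 - <<'E'
from h import *
mv([561.5,11,140],84.3)
p=snap("side","side3"); t=snap("top","top3")
f=lambda i:cv2.resize(i[:,:,::-1],None,fx=5,fy=5,interpolation=cv2.INTER_CUBIC)
cv2.imwrite("pics/c3.png",np.hstack([f(p["color"][140:260,290:370]),f(t["color"][220:340,170:245][:, :75])]))
print(arm.get_obs()["eef_pos"],arm.get_obs()["wrist_force"])
E
```

```text
yaw 84.12586761242927 shift [ 0.0139 -0.0073  0.1659] rot [-0.0014  0.0002 -0.0019] tilt 0.1313879834644486
[563.48529579   8.04613513 174.53247333] [-0.68809589  0.66195313 -3.17799944]
```

View pics/c3.png

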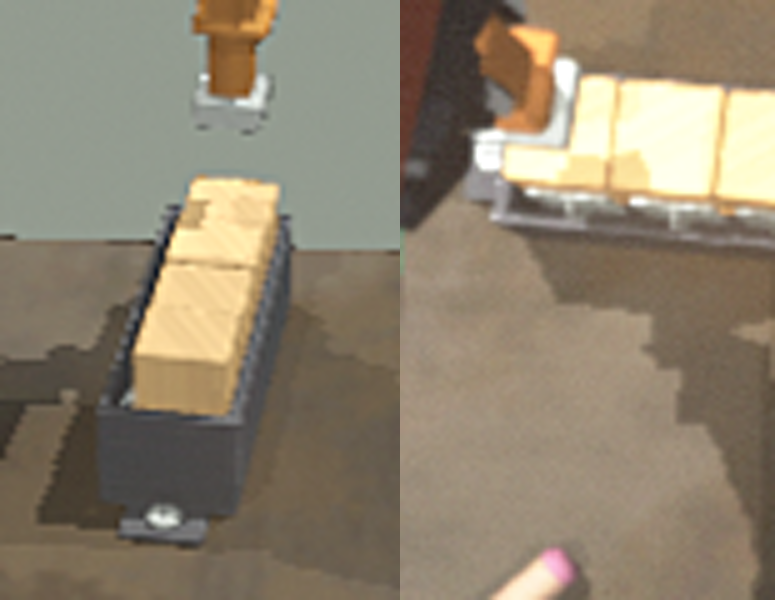

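The side view shows the foot (px ~336, 160) in line with block 1's top (px ~336, 183), so I'm lowering to just above it.

Emit:
apply_moves(
  rows=[
    {"rx": 0,"ry": 0,"rz": 0,"x": 0.014,"y": -0.007,"z": 0.08,"claw": -1},
    {"rx": 0,"ry": 0,"rz": 0,"x": 0.014,"y": -0.007,"z": 0.166,"claw": -1},
    {"rx": 0,"ry": 0,"rz": 0,"x": 0.014,"y": -0.007,"z": 0.166,"claw": -1},
    {"rx": 0,"ry": 0,"rz": 0,"x": 0.014,"y": -0.007,"z": 0.166,"claw": -1},
  ],
)

```text
time_s: 6.4
eef_pos: [562.3, 12.4, 141.0]
orientation: [-0.0, 0.742, 0.671, -0.0]
wrist_force: [0.5, 0.2, -3.5]
grip_width: 22.5
grasp_force: 60.5
```

Emit:
apply_moves(
  rows=[
    {"rx": 0,"ry": 0,"rz": 0,"x": 0,"y": 0,"z": 0.01,"claw": -1},
    {"rx": 0,"ry": 0,"rz": 0,"x": 0,"y": 0,"z": 0.02,"claw": -1},
    {"rx": 0,"ry": 0,"rz": 0,"x": 0,"y": 0,"z": 0.03,"claw": -1},
    {"rx": 0,"ry": 0,"rz": 0,"x": 0,"y": 0,"z": 0.04,"claw": -1},
  ],
)

```text
time_s: 6.9
eef_pos: [562.4, 12.4, 133.3]
orientation: [0.0, 0.742, 0.671, 0.0]
wrist_force: [-0.0, 0.5, -2.9]
grip_width: 22.9
grasp_force: 60.5
```

Emit:
apply_moves(
  rows=[
    {"rx": 0,"ry": 0,"rz": 0,"x": 0,"y": 0,"z": 0.008,"claw": -1},
    {"rx": 0,"ry": 0,"rz": 0,"x": 0,"y": 0,"z": 0.016,"claw": -1},
    {"rx": 0,"ry": 0,"rz": 0,"x": 0,"y": 0,"z": 0.024,"claw": -1},
    {"rx": 0,"ry": 0,"rz": 0,"x": 0,"y": 0,"z": 0.024,"claw": -1},
  ],
)

```text
time_s: 7.4
eef_pos: [562.7, 12.4, 129.2]
orientation: [0.0, 0.742, 0.671, 0.0]
wrist_force: [-2.4, 0.1, 2.1]
grip_width: 22.9
grasp_force: 60.8
```

Emit:
apply_moves(
  rows=[
    {"rx": 0,"ry": 0,"rz": 0,"x": 0,"y": 0,"z": 0.005,"claw": -1},
    {"rx": 0,"ry": 0,"rz": 0,"x": 0,"y": 0,"z": 0.01,"claw": -1},
  ],
)

```text
time_s: 7.65
eef_pos: [562.6, 12.3, 126.9]
orientation: [0.0, 0.742, 0.671, 0.0]
wrist_force: [-1.8, 0.4, 0.7]
grip_width: 22.3
grasp_force: 60.8
```

Emit:
apply_moves(
  rows=[
    {"rx": 0,"ry": 0,"rz": 0,"x": 0,"y": 0,"z": 0.006,"claw": -1},
    {"rx": 0,"ry": 0,"rz": 0,"x": 0,"y": 0,"z": 0.012,"claw": -1},
    {"rx": 0,"ry": 0,"rz": 0,"x": 0,"y": 0,"z": 0.015,"claw": -1},
  ],
)

```text
time_s: 8.02
eef_pos: [562.4, 12.3, 123.3]
orientation: [0.0, 0.742, 0.671, -0.0]
wrist_force: [-2.0, -0.3, 1.1]
grip_width: 22.5
grasp_force: 60.8
```

Emit:
apply_moves(
  rows=[
    {"rx": 0,"ry": 0,"rz": 0,"x": 0,"y": 0,"z": 0.005,"claw": -1},
    {"rx": 0,"ry": 0,"rz": 0,"x": 0,"y": 0,"z": 0.01,"claw": -1},
  ],
)

```text
time_s: 8.28
eef_pos: [562.6, 12.3, 121.9]
orientation: [0.0, 0.742, 0.671, 0.0]
wrist_force: [-1.4, -0.0, 4.9]
grip_width: 22.4
grasp_force: 61.1
```

Emit:
apply_moves(
  rows=[
    {"rx": 0,"ry": 0,"rz": 0,"x": 0,"y": 0,"z": 0.005,"claw": -1},
    {"rx": 0,"ry": 0,"rz": 0,"x": 0,"y": 0,"z": 0.005,"claw": -1},
  ],
)

```text
time_s: 8.52
eef_pos: [563.0, 12.3, 121.9]
orientation: [0.001, 0.742, 0.671, 0.0]
wrist_force: [-2.0, 0.4, 5.7]
grip_width: 22.6
grasp_force: 61.1
```

Emit:
apply_moves(
  rows=[
    {"rx": 0,"ry": 0,"rz": 0,"x": 0,"y": 0,"z": 0.007,"claw": -1},
    {"rx": 0,"ry": 0,"rz": 0,"x": 0,"y": 0,"z": 0.007,"claw": -1},
    {"rx": 0,"ry": 0,"rz": 0,"x": 0,"y": 0,"z": 0.007,"claw": -1},
  ],
)

```text
time_s: 8.9
eef_pos: [563.4, 12.2, 121.9]
orientation: [0.001, 0.742, 0.671, 0.001]
wrist_force: [-4.2, 0.7, 11.9]
grip_width: 22.5
grasp_force: 61.6
```

Emit:
apply_moves(
  rows=[
    {"rx": 0,"ry": 0,"rz": 0,"x": 0,"y": 0,"z": 0.006,"claw": -1},
    {"rx": 0,"ry": 0,"rz": 0,"x": 0,"y": 0,"z": 0.006,"claw": -1},
    {"rx": 0,"ry": 0,"rz": 0,"x": 0,"y": 0,"z": 0.006,"claw": -1},
    {"rx": 0,"ry": 0,"rz": 0,"x": 0,"y": 0,"z": 0.006,"claw": -1},
    {"rx": 0,"ry": 0,"rz": 0,"x": 0,"y": 0,"z": 0.006,"claw": -1},
  ],
)

```text
time_s: 9.52
eef_pos: [563.7, 12.2, 121.9]
orientation: [0.001, 0.742, 0.671, 0.001]
wrist_force: [-6.0, 0.5, 14.9]
grip_width: 23.0
grasp_force: 62.5
```

Emit:
apply_moves(
  rows=[
    {"rx": 0,"ry": 0,"rz": 0,"x": 0,"y": 0,"z": 0.003,"claw": -1},
    {"rx": 0,"ry": 0,"rz": 0,"x": 0,"y": 0,"z": 0.003,"claw": -1},
    {"rx": 0,"ry": 0,"rz": 0,"x": 0,"y": 0,"z": 0.003,"claw": -1},
    {"rx": 0,"ry": 0,"rz": 0,"x": 0,"y": 0,"z": 0.003,"claw": -1},
  ],
)

```text
time_s: 10.02
eef_pos: [563.8, 12.2, 121.9]
orientation: [0.001, 0.742, 0.671, 0.001]
wrist_force: [-5.9, 0.8, 17.5]
grip_width: 22.9
grasp_force: 63.0
```

Emit:
apply_moves(
  rows=[
    {"rx": 0,"ry": 0,"rz": 0,"x": 0,"y": 0,"z": -0.05,"claw": -1},
    {"rx": 0,"ry": 0,"rz": 0,"x": 0,"y": 0,"z": -0.15,"claw": -1},
    {"rx": 0,"ry": 0,"rz": 0,"x": 0,"y": 0,"z": -0.15,"claw": -1},
    {"rx": 0,"ry": 0,"rz": 0,"x": 0,"y": 0,"z": -0.15,"claw": -1},
  ],
)

```text
time_s: 10.52
eef_pos: [562.1, 12.4, 146.8]
orientation: [-0.0, 0.742, 0.671, -0.0]
wrist_force: [1.3, -0.9, -4.1]
grip_width: 22.7
grasp_force: 60.5
```

```bash
python3 - <<'E'
from h import *
mv([557.5,-27.5,142],84.3)
E
```

```text
yaw 84.23760747533942 shift [-0.2007 -0.0026  0.0239] rot [-0.0005  0.     -0.0007] tilt 0.04214319668407858
```

Emit:
apply_moves(
  rows=[
    {"rx": 0,"ry": 0,"rz": 0,"x": -0.1,"y": -0.002,"z": 0,"claw": -1},
    {"rx": 0,"ry": 0,"rz": 0,"x": -0.198,"y": -0.003,"z": 0,"claw": -1},
    {"rx": 0,"ry": 0,"rz": 0,"x": -0.198,"y": -0.003,"z": 0,"claw": -1},
    {"rx": 0,"ry": 0,"rz": 0,"x": -0.198,"y": -0.003,"z": 0.03,"claw": -1},
    {"rx": 0,"ry": 0,"rz": 0,"x": -0.198,"y": -0.003,"z": 0.06,"claw": -1},
    {"rx": 0,"ry": 0,"rz": 0,"x": -0.198,"y": -0.003,"z": 0.07,"claw": -1},
    {"rx": 0,"ry": 0,"rz": 0,"x": -0.198,"y": -0.003,"z": 0.08,"claw": -1},
    {"rx": 0,"ry": 0,"rz": 0,"x": -0.198,"y": -0.003,"z": 0.09,"claw": -1},
    {"rx": 0,"ry": 0,"rz": 0,"x": -0.198,"y": -0.003,"z": 0.1,"claw": -1},
    {"rx": 0,"ry": 0,"rz": 0,"x": -0.198,"y": -0.003,"z": 0.11,"claw": -1},
    {"rx": 0,"ry": 0,"rz": 0,"x": -0.198,"y": -0.003,"z": 0.12,"claw": -1},
    {"rx": 0,"ry": 0,"rz": 0,"x": -0.198,"y": -0.003,"z": 0.12,"claw": -1},
  ],
)

```text
time_s: 12.02
eef_pos: [557.6, -27.0, 122.8]
orientation: [-0.0, 0.742, 0.671, -0.0]
wrist_force: [-1.1, 0.7, -0.1]
grip_width: 22.5
grasp_force: 60.7
```

Emit:
apply_moves(
  rows=[
    {"rx": 0,"ry": 0,"rz": 0,"x": 0,"y": 0,"z": 0.007,"claw": -1},
    {"rx": 0,"ry": 0,"rz": 0,"x": 0,"y": 0,"z": 0.014,"claw": -1},
    {"rx": 0,"ry": 0,"rz": 0,"x": 0,"y": 0,"z": 0.014,"claw": -1},
  ],
)

```text
time_s: 12.4
eef_pos: [558.3, -27.1, 122.0]
orientation: [0.0, 0.742, 0.671, 0.0]
wrist_force: [-3.8, 0.6, 8.1]
grip_width: 22.6
grasp_force: 61.4
```

Emit:
apply_moves(
  rows=[
    {"rx": 0,"ry": 0,"rz": 0,"x": 0,"y": 0,"z": 0.006,"claw": -1},
    {"rx": 0,"ry": 0,"rz": 0,"x": 0,"y": 0,"z": 0.012,"claw": -1},
    {"rx": 0,"ry": 0,"rz": 0,"x": 0,"y": 0,"z": 0.015,"claw": -1},
    {"rx": 0,"ry": 0,"rz": 0,"x": 0,"y": 0,"z": 0.015,"claw": -1},
    {"rx": 0,"ry": 0,"rz": 0,"x": 0,"y": 0,"z": 0.015,"claw": -1},
    {"rx": 0,"ry": 0,"rz": 0,"x": 0,"y": 0,"z": 0.015,"claw": -1},
    {"rx": 0,"ry": 0,"rz": 0,"x": 0,"y": 0,"z": 0.015,"claw": -1},
  ],
)

```text
time_s: 13.28
eef_pos: [558.8, -27.3, 121.9]
orientation: [0.001, 0.742, 0.671, 0.0]
wrist_force: [-7.5, 0.7, 19.4]
grip_width: 22.5
grasp_force: 63.9
```

Emit:
apply_moves(
  rows=[
    {"rx": 0,"ry": 0,"rz": 0,"x": 0,"y": 0,"z": 0,"claw": -1},
    {"rx": 0,"ry": 0,"rz": 0,"x": 0,"y": 0,"z": -0.05,"claw": -1},
    {"rx": 0,"ry": 0,"rz": 0,"x": 0,"y": 0,"z": -0.149,"claw": -1},
    {"rx": 0,"ry": 0,"rz": 0,"x": 0,"y": 0,"z": -0.149,"claw": -1},
    {"rx": 0,"ry": 0,"rz": 0,"x": 0,"y": 0,"z": -0.149,"claw": -1},
  ],
)

```text
time_s: 13.9
eef_pos: [557.6, -26.9, 146.9]
orientation: [-0.0, 0.742, 0.671, -0.0]
wrist_force: [0.1, -0.2, -3.5]
grip_width: 22.7
grasp_force: 60.5
```

```bash
python3 - <<'E'
from h import *
mv([553.8,-66,142],84.3)
E
```

```text
yaw 84.23401330060545 shift [-0.1962  0.0006  0.0245] rot [-0.0002 -0.0001 -0.0007] tilt 0.0211024952864167
```

Emit:
apply_moves(
  rows=[
    {"rx": 0,"ry": 0,"rz": 0,"x": -0.1,"y": 0,"z": 0,"claw": -1},
    {"rx": 0,"ry": 0,"rz": 0,"x": -0.196,"y": 0,"z": 0,"claw": -1},
    {"rx": 0,"ry": 0,"rz": 0,"x": -0.196,"y": 0,"z": 0,"claw": -1},
    {"rx": 0,"ry": 0,"rz": 0,"x": -0.196,"y": 0,"z": 0.03,"claw": -1},
    {"rx": 0,"ry": 0,"rz": 0,"x": -0.196,"y": 0,"z": 0.06,"claw": -1},
    {"rx": 0,"ry": 0,"rz": 0,"x": -0.196,"y": 0,"z": 0.07,"claw": -1},
    {"rx": 0,"ry": 0,"rz": 0,"x": -0.196,"y": 0,"z": 0.08,"claw": -1},
    {"rx": 0,"ry": 0,"rz": 0,"x": -0.196,"y": 0,"z": 0.09,"claw": -1},
    {"rx": 0,"ry": 0,"rz": 0,"x": -0.196,"y": 0,"z": 0.1,"claw": -1},
    {"rx": 0,"ry": 0,"rz": 0,"x": -0.196,"y": 0,"z": 0.11,"claw": -1},
    {"rx": 0,"ry": 0,"rz": 0,"x": -0.196,"y": 0,"z": 0.12,"claw": -1},
    {"rx": 0,"ry": 0,"rz": 0,"x": -0.196,"y": 0,"z": 0.12,"claw": -1},
  ],
)

```text
time_s: 15.4
eef_pos: [553.7, -65.9, 122.9]
orientation: [-0.0, 0.742, 0.671, -0.0]
wrist_force: [-0.7, 0.7, -0.2]
grip_width: 22.7
grasp_force: 60.7
```

Emit:
apply_moves(
  rows=[
    {"rx": 0,"ry": 0,"rz": 0,"x": 0,"y": 0,"z": 0.007,"claw": -1},
    {"rx": 0,"ry": 0,"rz": 0,"x": 0,"y": 0,"z": 0.014,"claw": -1},
    {"rx": 0,"ry": 0,"rz": 0,"x": 0,"y": 0,"z": 0.014,"claw": -1},
  ],
)

```text
time_s: 15.78
eef_pos: [554.4, -66.2, 121.9]
orientation: [0.001, 0.742, 0.671, 0.0]
wrist_force: [-3.4, 0.1, 6.8]
grip_width: 22.9
grasp_force: 61.1
```

Emit:
apply_moves(
  rows=[
    {"rx": 0,"ry": 0,"rz": 0,"x": 0,"y": 0,"z": 0.006,"claw": -1},
    {"rx": 0,"ry": 0,"rz": 0,"x": 0,"y": 0,"z": 0.012,"claw": -1},
    {"rx": 0,"ry": 0,"rz": 0,"x": 0,"y": 0,"z": 0.015,"claw": -1},
    {"rx": 0,"ry": 0,"rz": 0,"x": 0,"y": 0,"z": 0.015,"claw": -1},
    {"rx": 0,"ry": 0,"rz": 0,"x": 0,"y": 0,"z": 0.015,"claw": -1},
    {"rx": 0,"ry": 0,"rz": 0,"x": 0,"y": 0,"z": 0.015,"claw": -1},
    {"rx": 0,"ry": 0,"rz": 0,"x": 0,"y": 0,"z": 0.015,"claw": -1},
    {"rx": 0,"ry": 0,"rz": 0,"x": 0,"y": 0,"z": 0.015,"claw": -1},
  ],
)

```text
time_s: 16.77
eef_pos: [555.1, -66.5, 121.9]
orientation: [0.001, 0.742, 0.671, 0.0]
wrist_force: [-6.9, 0.2, 17.3]
grip_width: 22.4
grasp_force: 63.3
```

Emit:
apply_moves(
  rows=[
    {"rx": 0,"ry": 0,"rz": 0,"x": 0,"y": 0,"z": 0,"claw": -1},
    {"rx": 0,"ry": 0,"rz": 0,"x": 0,"y": 0,"z": -0.05,"claw": -1},
    {"rx": 0,"ry": 0,"rz": 0,"x": 0,"y": 0,"z": -0.149,"claw": -1},
    {"rx": 0,"ry": 0,"rz": 0,"x": 0,"y": 0,"z": -0.149,"claw": -1},
    {"rx": 0,"ry": 0,"rz": 0,"x": 0,"y": 0,"z": -0.149,"claw": -1},
  ],
)

```text
time_s: 17.4
eef_pos: [553.6, -65.9, 146.9]
orientation: [-0.0, 0.742, 0.671, -0.0]
wrist_force: [0.4, -0.6, -4.4]
grip_width: 22.5
grasp_force: 60.5
```

```bash
python3 - <<'E'
from h import *
mv([549.9,-105,142],84.3)
E
```

```text
yaw 84.23608435343213 shift [-0.1963  0.001   0.0243] rot [-0.0003 -0.0001 -0.0007] tilt 0.029640447944871914
```

Emit:
apply_moves(
  rows=[
    {"rx": 0,"ry": 0,"rz": 0,"x": -0.1,"y": 0,"z": 0,"claw": -1},
    {"rx": 0,"ry": 0,"rz": 0,"x": -0.196,"y": 0.001,"z": 0,"claw": -1},
    {"rx": 0,"ry": 0,"rz": 0,"x": -0.196,"y": 0.001,"z": 0,"claw": -1},
    {"rx": 0,"ry": 0,"rz": 0,"x": -0.196,"y": 0.001,"z": 0.03,"claw": -1},
    {"rx": 0,"ry": 0,"rz": 0,"x": -0.196,"y": 0.001,"z": 0.06,"claw": -1},
    {"rx": 0,"ry": 0,"rz": 0,"x": -0.196,"y": 0.001,"z": 0.07,"claw": -1},
    {"rx": 0,"ry": 0,"rz": 0,"x": -0.196,"y": 0.001,"z": 0.08,"claw": -1},
    {"rx": 0,"ry": 0,"rz": 0,"x": -0.196,"y": 0.001,"z": 0.09,"claw": -1},
    {"rx": 0,"ry": 0,"rz": 0,"x": -0.196,"y": 0.001,"z": 0.1,"claw": -1},
    {"rx": 0,"ry": 0,"rz": 0,"x": -0.196,"y": 0.001,"z": 0.11,"claw": -1},
    {"rx": 0,"ry": 0,"rz": 0,"x": -0.196,"y": 0.001,"z": 0.12,"claw": -1},
    {"rx": 0,"ry": 0,"rz": 0,"x": -0.196,"y": 0.001,"z": 0.12,"claw": -1},
  ],
)

```text
time_s: 18.9
eef_pos: [549.9, -104.9, 122.7]
orientation: [-0.0, 0.742, 0.671, -0.0]
wrist_force: [-0.3, 0.2, -1.5]
grip_width: 22.5
grasp_force: 60.7
```

Emit:
apply_moves(
  rows=[
    {"rx": 0,"ry": 0,"rz": 0,"x": 0,"y": 0,"z": 0.007,"claw": -1},
    {"rx": 0,"ry": 0,"rz": 0,"x": 0,"y": 0,"z": 0.014,"claw": -1},
    {"rx": 0,"ry": 0,"rz": 0,"x": 0,"y": 0,"z": 0.014,"claw": -1},
  ],
)

```text
time_s: 19.27
eef_pos: [550.7, -105.3, 121.9]
orientation: [0.001, 0.742, 0.671, 0.0]
wrist_force: [-1.7, 0.5, 5.1]
grip_width: 22.8
grasp_force: 61.1
```

Emit:
apply_moves(
  rows=[
    {"rx": 0,"ry": 0,"rz": 0,"x": 0,"y": 0,"z": 0.006,"claw": -1},
    {"rx": 0,"ry": 0,"rz": 0,"x": 0,"y": 0,"z": 0.012,"claw": -1},
    {"rx": 0,"ry": 0,"rz": 0,"x": 0,"y": 0,"z": 0.016,"claw": -1},
    {"rx": 0,"ry": 0,"rz": 0,"x": 0,"y": 0,"z": 0.016,"claw": -1},
    {"rx": 0,"ry": 0,"rz": 0,"x": 0,"y": 0,"z": 0.016,"claw": -1},
    {"rx": 0,"ry": 0,"rz": 0,"x": 0,"y": 0,"z": 0.016,"claw": -1},
    {"rx": 0,"ry": 0,"rz": 0,"x": 0,"y": 0,"z": 0.016,"claw": -1},
    {"rx": 0,"ry": 0,"rz": 0,"x": 0,"y": 0,"z": 0.016,"claw": -1},
  ],
)

```text
time_s: 20.27
eef_pos: [551.4, -105.7, 121.8]
orientation: [0.001, 0.742, 0.671, 0.0]
wrist_force: [-6.8, 0.3, 16.0]
grip_width: 22.2
grasp_force: 63.0
```

Emit:
apply_moves(
  rows=[
    {"rx": 0,"ry": 0,"rz": 0,"x": 0,"y": 0,"z": 0,"claw": -1},
    {"rx": 0,"ry": 0,"rz": 0,"x": 0,"y": 0,"z": -0.05,"claw": -1},
    {"rx": 0,"ry": 0,"rz": 0,"x": 0,"y": 0,"z": -0.25,"claw": -1},
    {"rx": 0,"ry": 0,"rz": 0,"x": 0,"y": 0,"z": -0.25,"claw": -1},
    {"rx": 0,"ry": 0,"rz": 0,"x": 0,"y": 0,"z": -0.25,"claw": -1},
  ],
)

```text
time_s: 20.9
eef_pos: [549.3, -104.7, 165.4]
orientation: [-0.001, 0.742, 0.671, -0.001]
wrist_force: [-0.5, -0.2, -4.1]
grip_width: 23.0
grasp_force: 60.5
```

```bash
python3 - <<'E'
from h import *
mv([481,-300,140],74.5); mv([515,-200,170],80)
E
```

```text
yaw 84.23543939085083 shift [-1.0059 -0.2414  0.1272] rot [-0.0014 -0.0002  0.1082] tilt 0.12855747108989574
yaw 84.23543939085083 shift [-0.4913 -0.1229 -0.0228] rot [-0.0014 -0.0003  0.0471] tilt 0.12855747108989574
```

Emit:
apply_moves(
  rows=[
    {"rx": 0,"ry": 0,"rz": 0,"x": -0.3,"y": -0.06,"z": 0,"claw": -1},
    {"rx": 0,"ry": 0,"rz": 0,"x": -0.6,"y": -0.12,"z": 0,"claw": -1},
    {"rx": 0,"ry": 0,"rz": 0,"x": -1,"y": -0.2,"z": 0.0,"claw": -1},
    {"rx": 0,"ry": 0,"rz": 0,"x": -1,"y": -0.2,"z": 0.15,"claw": -1},
    {"rx": 0,"ry": 0,"rz": 0,"x": -1,"y": -0.2,"z": 0.3,"claw": -1},
    {"rx": 0,"ry": 0,"rz": 0,"x": -1,"y": -0.2,"z": 0.4,"claw": -1},
    {"rx": 0,"ry": 0,"rz": 0,"x": -1,"y": -0.2,"z": 0.4,"claw": -1},
    {"rx": 0,"ry": 0,"rz": 0,"x": -1,"y": -0.2,"z": 0.4,"claw": -1},
  ],
)

```text
time_s: 21.9
eef_pos: [490.9, -300.0, 88.1]
orientation: [0.001, 0.742, 0.671, 0.0]
wrist_force: [-0.4, 0.4, -2.8]
grip_width: 22.5
grasp_force: 60.6
```

```bash
python3 - <<'E'
from h import *
o=arm.get_obs(); mv([o["eef_pos"][0],o["eef_pos"][1],62]); print(o["eef_pos"])
p=vision.camera("top"); s=vision.camera("side")
for q in(s,p):
  print([ (round(d["confidence"],2),w(q,d["centre"]).round(1)) for d in vision.boxes_of(q,"block_1_top")[:4]])
f=lambda i:cv2.resize(i[:,:,::-1],None,fx=4,fy=4,interpolation=cv2.INTER_CUBIC)
cv2.imwrite("pics/c4.png",f(s["color"][165:315,220:370]))
E
```

```text
yaw 84.28047602373988 shift [ 1.000e-04 -1.000e-04  1.303e-01] rot [0.0007 0.0005 0.    ] tilt 0.07562920508240924
[ 490.93912622 -299.96867188   88.05179808]
[(0.54, array([560.8,  11. ,  65.2]))]
[(0.77, array([562.1,   7.9,  61.7]))]
```

View pics/c4.png

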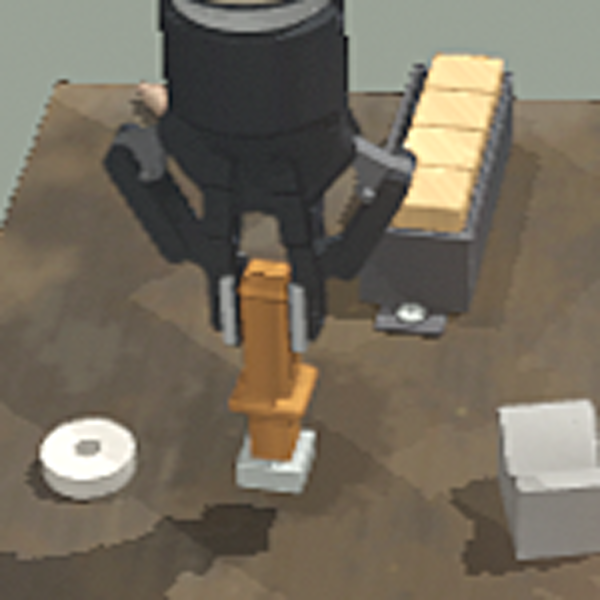

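All four blocks look level and down (px ~325–345, 180–220). The tamper is upright and clear of the ring gauge (px ~242, 279) and the V block (~357, 285). Now I'm lowering it in small steps.

Emit:
apply_moves(
  rows=[
    {"rx": 0,"ry": 0,"rz": 0,"x": 0,"y": 0,"z": 0.06,"claw": -1},
    {"rx": 0,"ry": 0,"rz": 0,"x": 0,"y": 0,"z": 0.11,"claw": -1},
    {"rx": 0,"ry": 0,"rz": 0,"x": 0,"y": 0,"z": 0.13,"claw": -1},
    {"rx": 0,"ry": 0,"rz": 0,"x": 0,"y": 0,"z": 0.13,"claw": -1},
  ],
)

```text
time_s: 22.6
eef_pos: [490.1, -299.9, 60.9]
orientation: [-0.0, 0.742, 0.671, -0.0]
wrist_force: [0.4, 1.2, -3.2]
grip_width: 23.1
grasp_force: 60.6
```

Emit:
apply_moves(
  rows=[
    {"rx": 0,"ry": 0,"rz": 0,"x": 0,"y": 0,"z": 0.006,"claw": -1},
    {"rx": 0,"ry": 0,"rz": 0,"x": 0,"y": 0,"z": 0.012,"claw": -1},
    {"rx": 0,"ry": 0,"rz": 0,"x": 0,"y": 0,"z": 0.012,"claw": -1},
  ],
)

```text
time_s: 22.98
eef_pos: [490.7, -300.6, 60.0]
orientation: [0.001, 0.742, 0.671, -0.0]
wrist_force: [-0.7, -0.3, 2.6]
grip_width: 22.6
grasp_force: 60.9
```

Emit:
apply_moves(
  rows=[
    {"rx": 0,"ry": 0,"rz": 0,"x": 0,"y": 0,"z": 0,"claw": 1},
    {"rx": 0,"ry": 0,"rz": 0,"x": 0,"y": 0,"z": 0,"claw": 1},
    {"rx": 0,"ry": 0,"rz": 0,"x": 0,"y": 0,"z": 0,"claw": 1},
    {"rx": 0,"ry": 0,"rz": 0,"x": 0,"y": 0,"z": 0,"claw": 1},
    {"rx": 0,"ry": 0,"rz": 0,"x": 0,"y": 0,"z": 0,"claw": 1},
    {"rx": 0,"ry": 0,"rz": 0,"x": 0,"y": 0,"z": 0,"claw": 1},
    {"rx": 0,"ry": 0,"rz": 0,"x": 0,"y": 0,"z": -0.2,"claw": 1},
    {"rx": 0,"ry": 0,"rz": 0,"x": 0,"y": 0,"z": -0.5,"claw": 1},
    {"rx": 0,"ry": 0,"rz": 0,"x": 0,"y": 0,"z": -0.7,"claw": 1},
    {"rx": 0,"ry": 0,"rz": 0,"x": 0,"y": 0,"z": -0.7,"claw": 1},
    {"rx": 0,"ry": 0,"rz": 0,"x": 0,"y": 0,"z": -0.7,"claw": 1},
  ],
)

```text
time_s: 24.35
eef_pos: [489.9, -299.7, 198.2]
orientation: [-0.0, 0.742, 0.671, -0.0]
wrist_force: [-0.9, 0.1, 0.0]
grip_width: 85.3
grasp_force: 0.0
```

```bash
python3 - <<'E'
from h import *
s=snap("side","side5")
f=lambda i:cv2.resize(i[:,:,::-1],None,fx=4,fy=4,interpolation=cv2.INTER_CUBIC)
cv2.imwrite("pics/c5.png",f(s["color"][165:315,220:400]))
E
```

```text
(no output)
```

View pics/c5.png

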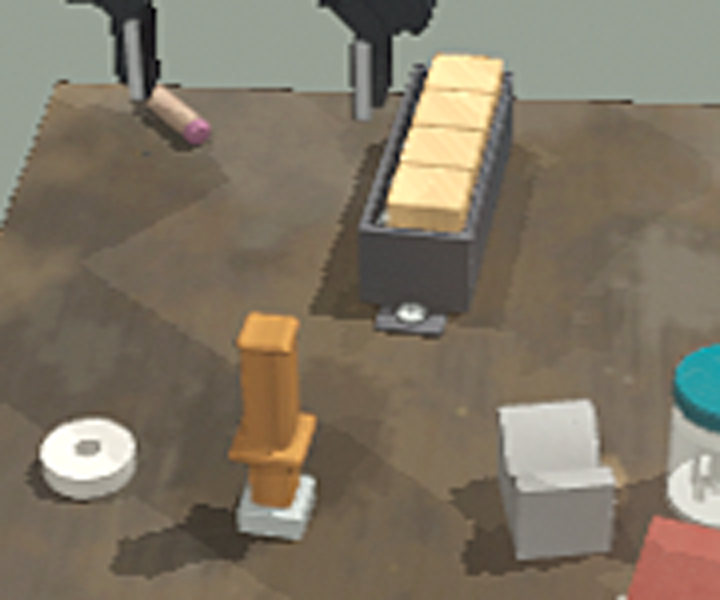

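The tamper stands upright and released at px ~(289, 290), the gripper is clear, and the blocks are level.

```bash
python3 -c "
from bench import arm
print(arm.finish_job())"
```

```text
the job is handed in; nothing more can be done
None
```

I pressed all four blocks home from left to right, at about 20–23 N by the wrist force reading; they look level, the tamper stands upright and released on the bench, and the job is handed in, though no verdict came back.

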